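Close the slip jar with its screw lid

ROBOT

A 6-joint arm with a two-finger parallel gripper is mounted at the origin on the work surface. World frame = base frame: x ahead of the robot, y to its left, z up, the work surface at z = 0. Lengths are in mm, angles in rad, forces in N, time in s.
With the tool pointing down it reaches from about 325 to 750 mm from the base axis. Payload 7.6 kg.
Tool frame: the origin (TCP) lies at the very end of the fingers, on their centre line; the grasp point (between the pads) lies 19 mm behind it; z points along the fingers, y is the direction in which the jaws open and shut (so a half turn about z gives the same grasp; the last joint's range is limited). The gripper opens to 85 mm and grips with 20 to 120 N. Pads are 22 mm wide; open, the fingers measure 114 mm over their backs; the gripper's body (76 mm by 85 mm) begins 54 mm behind the grasp point. The pads swing forward as they close: fully open they stand 13 mm farther back than shut.
Start: joints at [-0.07, 0.052, 1.401, -0, 1.689, -0.07], TCP at [525.02, 0.022, 231.323] pointing down, gripper open.
Joint ranges: [-2.9, 2.9], [-0.91, 2.17], [0.12, 2.37], [-1.06, 4.2], [0.26, 2.73], [-2.93, 2.93]. Speed limits (rad/s): [2.57, 2.57, 3.01, 3.14, 3.14, 3.14].

INTERFACE

Orientations are given as a unit quaternion [x, y, z, w].
In Python, from plant import bot, eyes, ticket gives the robot as it stands. The module is installed in compiled form; this text tells all that it offers.
- The arm moves only by the tool apply_moves, never from a script. Its argument "increments" is a list of rows, each an object with "grip": the finger opening in m, from 0 to 0.0854; "slide": the shift along the tool's x, y, z in m, a list of three; "turn": the turn about the tool's z in rad. A call has 1 to 8 rows; each row shifts and turns the commanded pose from where the row before left it, along the tool's axes as they then stand; what a row does not reach is not made up. A row lasts 1/12 s, in which the tool goes at most 41.7 mm and 7.16 degrees, less where a joint would pass 70% of its speed; a pose out of reach is approached as far as the arm can. A call is refused whole if a number of a shift passes 0.0417 or a number of a turn 0.125, either way. A call with a gripper value outside its range is refused whole. The fingers move at their own pace and stop on an object; the grip force is fixed at half the most. Time passes only in rows, so rows that do not move let the fingers close. It gives the time, the measured TCP pose, the force and the opening at its end, in the units of the state.
- bot.read_state(): the state, without advancing time (a new reading comes with each control period).
- eyes.snapshot(name): name is "scene" or "side" or "wrist"; returns (picture, depth): 400x640x3 uint8, blue, green, red; 400x640 float32, mm along the optical axis (not along the pixel's ray), 0 where there is no reading.
- eyes.get_calibration(name): a dict with "intrinsics" (3x3 intrinsics, pixels), "R" (3x3) and "t" (3): a world point X has camera coordinates R X + t. Camera axes: x right, y down, z forward; pixel columns grow to the right and rows downward; lengths in mm; the calibration is good to about 2 mm. A picture is of the moment at which its call begins: read the wrist's pose just before it. get_calibration takes no time and is no camera call; for the wrist camera it gives the pose at the moment of the call.
- ticket.hand_in(): hands the job in, once; it reports no verdict.
The state is a dict: "clock": time; "joints": joint angles; "qvel": joint speeds; "tau": joint torques, N m; "position": TCP position; "ee_rot": TCP orientation; "ft_force": force on the tool from outside, world axes, zero at the start; "ft_torque": the same for the moment, N m; "width": finger opening in mm.
Only numpy, scipy, OpenCV 4.12 (cv2) and the standard library are available. Lean on these libraries where they do the work, as an engineer would, in place of code of your own. Each camera call takes 0.05 s, during which the arm holds its last target.

TASK

The slip in the open jar in the tool block is drying out: pick up its big fluted lid, set it on the jar's neck, turn it gently backwards until the thread drops into place, then screw it down until it sits fully home on the rim, and let go. Do not force the thread, and leave the other things on the table where they are.

Things in the scene. Friction and masses are not known exactly. Their poses are not given: they have to be found in the camera images.
- lid_center (a point): Centre (on the axis, half-way up) of the jar's loose lid: a grey fluted screw cap, 56 mm wide, 22 mm high, 25 to 50 g, lying open side down on the table, z up. Its top is 3 mm thick. Inside are four lugs a quarter turn apart, leaving 42.4 mm between them, undersides 4 mm above the lid's lower edge; how they lie round the lid is not given. A grip of 35 N and a press of 5 N are enough.
- jar_mouth (a point): Centre of the rim of the open jar, 115 mm above the table, z up. The neck is 40 mm wide, bevelled to 36 mm at the rim, with a four-start right-hand thread 47 mm over its crests: clockwise from above screws down, 6 mm a quarter turn. Lid centre against this point: -2.5 to +2 mm while the lugs ride on the crests, -3 to -4 mm once dropped in, -8 mm fully home (its top inside rests on the rim).
- jar: The white slip jar, 54 mm wide below its shoulder (22 mm under the rim), origin under its base; fast, it cannot turn. Where its threads begin is not given. Lugs on a crest: clockwise they hit a hard stop rib; backwards (80 degrees at most) they climb to 4 mm, then drop 5.5 mm, 15 degrees before another stop (first 2 mm off a rib at times). Some drop at once. Home is then 60 to 75 degrees clockwise.
- toolblock: Wooden tool block screwed to the table, 100 x 240 mm, 45 mm high, origin under its centre. The jar is pressed into a rubber-lined hole 62 mm from the centre towards its +y end; clay tools, up to 146 mm above the table, stand in its other end, 60 to 95 mm from the centre. Turned into a stop, the lid's twist rises fast: over about 0.4 N m forces it.
- cap_center (a point): Centre of a small grey bottle cap, 38 mm wide and 13 mm high, a bystander (not the jar's lid).
- pot_center (a point): Centre, half-way up, of an empty white water pot, 68 mm wide and 60 mm high, a bystander.
- oxide_center (a point): Centre, half-way up, of a closed jar of oxide, 54 mm wide and 85 mm high, a bystander.
- pin_center (a point): Centre of a wooden rolling pin lying on the table, 270 mm long along its x, 44 mm thick, a bystander.
- knife_center (a point): Centre of a boxwood modelling knife lying on the table, 165 mm long along its x, 8 mm thick, a bystander.
- scraper_center (a point): Centre of a steel scraper with a wooden handle lying on the table, 180 mm long along its x, 12 mm thick, a bystander.
Mind the look-alikes: they are no part of the job. What is shaped like the part that bears lid_center but orange is not meant.

How it is judged (in metres and radians):
At the end, for the whole second after the job is handed in: the lid is on the jar, level to 0.05 rad and centred to 3 mm, with its inside top on the rim to within 0.7 mm (lid centre at least 7.3 mm below the rim), and stays there (z of lid_center in the frame of jar_mouth below -0.0073 m and horizontal distance between lid_center and jar_mouth below 0.003 m and angle between lid_center's own z axis and vertical below 0.05 rad); the robot touches nothing.
It fails at once if the thread was forced: the jar took over 75 N before the lid was home (contact force between jar and anything else above 75 N and z of lid_center in the frame of jar_mouth above -0.0065 m).
It fails at once if the lid was over-tightened: the jar took over 200 N (contact force between jar and anything else above 200 N).
It fails at once if a bystander (bottle cap, water pot, closed jar, rolling pin, modelling knife or scraper) was moved by more than 25 mm (distance of any of cap_center, pot_center, oxide_center, pin_center, knife_center, scraper_center from where it was at the start of the episode above 0.025 m).
It also fails if it takes over 61 s, if anything falls off the work surface, if the arm or the gripper's body presses on something with over 40 N, if the wrist force passes 120 N, or if a joint passes its speed limit or range.

## Working session

There is one attempt and no reset: what is moved stays moved. The work goes in short steps, Python scripts to look and compute and a tool call to move; the robot and the scene stay as the last step left them, time stands still between calls to the robot, and variables do not carry over. Pictures are saved under pics/ and viewed, and the job is handed in when it is done.

Besides the shell and the picture viewer there is one more tool, called after ">>>" as name(argument=value, ...), one argument or row to a line, values as JSON. apply_moves: Moves the arm, as the interface text tells. Its arguments: {"type":"object","properties":{"increments":{"type":"array","items":{"type":"object","properties":{"grip":{"type":"number"},"slide":{"type":"array","items":{"type":"number"}},"turn":{"type":"number"}}}}},"required":["increments"]}

```bash
mkdir -p pics; cat > h.py <<'E'
import numpy as np, cv2, json
from plant import bot, eyes, ticket
def st():
    s=bot.read_state(); return s
def save(n):
    im,d=eyes.snapshot(n[0]); c=eyes.get_calibration(n[0])
    return im,d,c
def ray(c,u,v,z):
    K=np.array(c["intrinsics"]);R=np.array(c["R"]);t=np.array(c["t"]).ravel()
    d=R.T@np.linalg.solve(K,[u,v,1.]); o=-R.T@t
    return o+d*(z-o[2])/d[2]
def proj(c,X):
    K=np.array(c["intrinsics"]);R=np.array(c["R"]);t=np.array(c["t"]).ravel()
    p=K@(R@np.array(X,float)+t); return p[:2]/p[2]
def cloud(c,d):
    K=np.array(c["intrinsics"]);R=np.array(c["R"]);t=np.array(c["t"]).ravel()
    v,u=np.indices(d.shape); P=np.stack([u*d,v*d,d],-1)@np.linalg.inv(K).T
    return (P-t)@R
E
python3 - <<'E'
from h import *
print(bot.read_state())
for n in ["scene","side","wrist"]:
    c=eyes.get_calibration(n)
    im,d=eyes.snapshot(n)
    cv2.imwrite(f"pics/{n}0.png",im); np.savez(f"{n}0.npz",im=im,d=d,K=c["intrinsics"],R=c["R"],t=c["t"])
    R=np.array(c["R"]);t=np.array(c["t"]).ravel()
    print(n,np.round(-R.T@t),np.round(R[2],2),np.array(c["intrinsics"])[0,0])
E
```

```text
{'clock': 0.0, 'joints': array([-7.03026705e-02,  5.28434259e-02,  1.40175082e+00, -2.81348370e-05,
        1.68860704e+00, -7.02926545e-02]), 'qvel': array([ 7.11823538e-05,  3.22231493e-04,  7.90218766e-04,  1.14889973e-03,
       -1.02689196e-03,  9.11113758e-04]), 'tau': array([ 8.02730119e-04, -3.81666934e+01, -3.60182977e+01,  8.43031398e-05,
        6.19437444e-03, -2.66336252e-05]), 'position': array([5.24688845e+02, 3.56073838e-02, 2.30455773e+02]), 'ee_rot': array([ 7.07111255e-01,  7.07101850e-01, -5.37933138e-04, -5.98119572e-04]), 'ft_force': array([-0.33781641,  0.53515047,  0.23404676]), 'ft_torque': array([ 0.02444106,  0.00980663, -0.01195583]), 'width': 85.40378712507669}
scene [1127. -170.  540.] [-0.74  0.37 -0.56] 363.0042782780023
side [260. 779. 854.] [ 0.28 -0.65 -0.7 ] 445.16611301666086
wrist [525.  77. 373.] [-0.   -0.3  -0.95] 277.1975422652413
```

View pics/scene0.png

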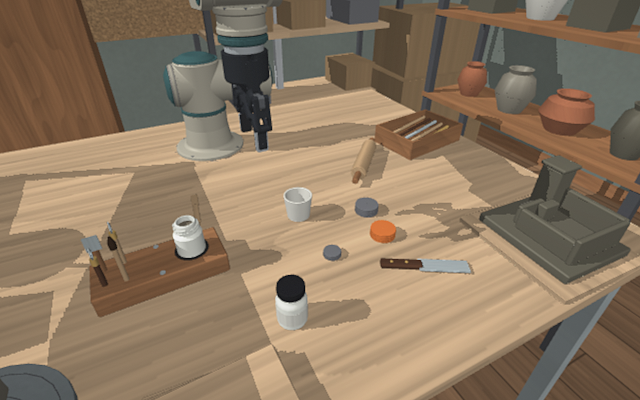

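View pics/side0.png

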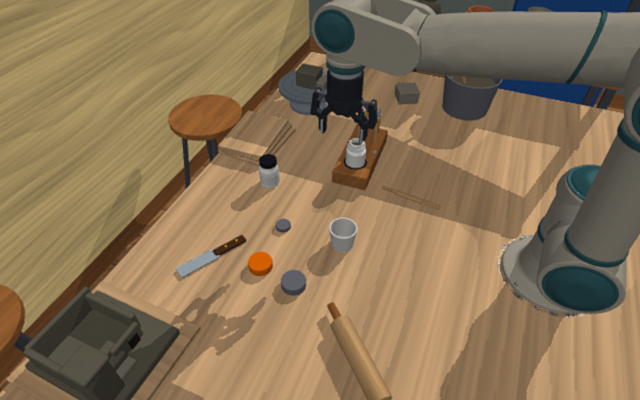

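View pics/wrist0.png

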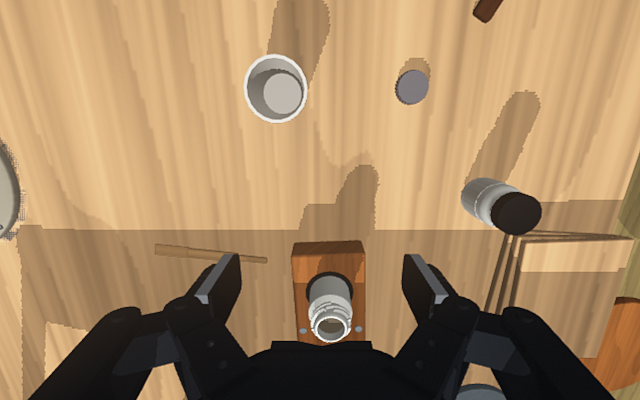

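The scene picture shows a grey fluted lid at (367,207). The look-alikes are the small grey cap at (332,252), the orange lid at (383,231), and the oxide jar's black top at (291,288). The jar stands at (188,235) in the block. Next I'll measure the lid and jar and check a close crop.

```bash
cat > m.py <<'E'
from h import *
def load(n):
    z=np.load(n+"0.npz"); return z["im"],z["d"],dict(intrinsics=z["K"],R=z["R"],t=z["t"])
if __name__=="__main__":
  for n,pts in dict(scene=dict(lid=(367,207),cap=(332,252),orange=(383,231)),side=dict(lid=(293,282),cap=(284,225),orange=(260,263))).items():
    im,d,c=load(n); P=cloud(c,d)
    hsv=cv2.cvtColor(im,cv2.COLOR_BGR2HSV)
    for k,(u,v) in pts.items():
        w=P[v-30:v+30,u-30:u+30].reshape(-1,3); 
        p0=ray(c,u,v,20)
        zt=np.median(P[v-3:v+2,u-3:u+4,2])
        s=w[(np.abs(w[:,2]-zt)<3.5)&(np.hypot(*(w[:,:2]-p0[:2]).T)<45)]
        r=cv2.minEnclosingCircle(s[:,:2].astype(np.float32))
        print(n,k,"ztop",zt.round(1),"mean",s.mean(0).round(1),"circ",np.round(r[0],1),round(r[1],1),len(s))
  # jar
  for n in ["scene","side","wrist"]:
    im,d,c=load(n);P=cloud(c,d).reshape(-1,3)
    for lo,hi in [(108,118),(60,90),(40,48)]:
        s=P[(P[:,2]>lo)&(P[:,2]<hi)&(np.abs(P[:,0]-550)<150)&(P[:,1]<-30)&(P[:,1]>-420)&(d.ravel()>0)]
        if len(s)>8: print(n,lo,hi,len(s),s.min(0).round(),s.max(0).round(),s.mean(0).round(1))
  im,d,c=load("scene"); a=cv2.resize(im[180:270,300:420],None,fx=5,fy=5,interpolation=cv2.INTER_CUBIC)
  cv2.imwrite("pics/crop1.png",a)
  im,d,c=load("wrist"); a=cv2.resize(im[230:350,260:400],None,fx=5,fy=5,interpolation=cv2.INTER_CUBIC)
  cv2.imwrite("pics/crop2.png",a)
E
python3 m.py
```

```text
scene lid ztop 20.5 mean [538.2 258.5  20.5] circ [536.4 260.1] 28.7 266
scene cap ztop 12.0 mean [636.2 109.5  11.7] circ [634.9 110.4] 19.9 195
scene orange ztop 20.7 mean [631.2 241.5  20.5] circ [629.  242.8] 29.2 342
side lid ztop 22.0 mean [533.8 263.3  21.8] circ [534.3 262. ] 29.1 425
side cap ztop 13.4 mean [632.6 112.9  13.4] circ [632.  111.8] 20.2 133
side orange ztop 21.9 mean [627.6 245.2  21.7] circ [627.8 244.2] 29.3 371
scene 108 118 343 [ 516. -323.  108.] [ 570. -131.  118.] [ 538.2 -223.5  112.3]
scene 60 90 712 [ 514. -420.   60.] [ 700. -127.   90.] [ 553.5 -217.    76.3]
scene 40 48 3773 [ 484. -336.   40.] [592. -95.  48.] [ 549.2 -226.9   44.3]
side 108 118 100 [ 508. -320.  108.] [ 564. -130.  117.] [ 534.  -175.3  112.2]
side 60 90 225 [ 507. -314.   60.] [ 568. -124.   90.] [ 527.5 -162.6   75.3]
side 40 48 1056 [ 482. -335.   40.] [590. -91.  48.] [ 526.5 -192.    45. ]
wrist 108 118 553 [ 512. -176.  108.] [ 559. -129.  116.] [ 534.9 -148.8  112.1]
wrist 60 90 690 [ 508. -162.   60.] [ 562. -125.   90.] [ 534.3 -132.5   77.9]
wrist 40 48 4015 [ 483. -244.   40.] [588. -93.  48.] [ 535.1 -150.    44.8]
```

View pics/crop1.png

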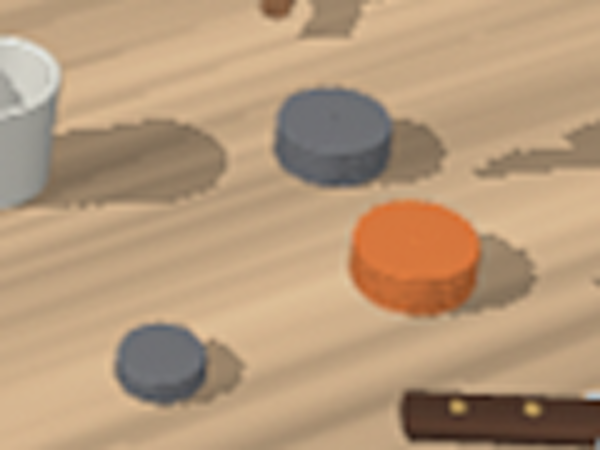

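View pics/crop2.png

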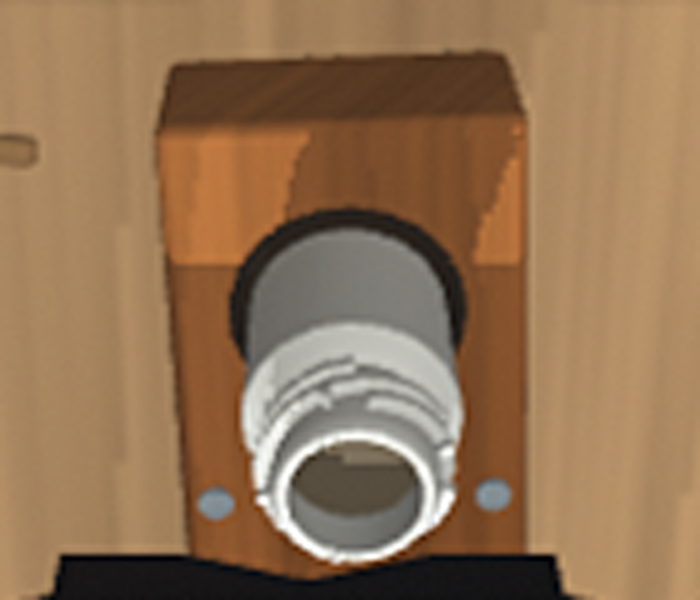

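```bash
python3 - <<'E'
from m import *
im,d,c=load("wrist");P=cloud(c,d)
m=(P[...,2]>113)&(P[...,2]<118)&(np.abs(P[...,0]-535)<40)&(np.abs(P[...,1]+150)<40)
v,u=np.nonzero(m); print(u.min(),u.max(),v.min(),v.max(),P[m].mean(0))
# rim circle: cast white ring contour to z=115
for n in ["wrist","scene","side"]:
    im,d,c=load(n);P=cloud(c,d)
    for lo,hi in [(112.5,118)]:
        m=(P[...,2]>lo)&(P[...,2]<hi)&(np.abs(P[...,0]-537)<40)&(np.abs(P[...,1]+152)<40)
        s=P[m][:,:2].astype(np.float32)
        if len(s)>3: print(n,len(s),cv2.minEnclosingCircle(s),cv2.minAreaRect(s))
# block outline at z 45
for n in ["scene"]:
    im,d,c=load(n);P=cloud(c,d)
    m=(P[...,2]>40)&(P[...,2]<47)&(np.abs(P[...,0]-537)<70)&(np.abs(P[...,1]+215)<135)
    print(cv2.minAreaRect(P[m][:,:2].astype(np.float32)))
E
```

```text
315 347 313 341 [ 535.36237769 -149.99897511  114.45910569]
wrist 269 ((535.03515625, -151.66734313964844), 19.589235305786133) ((535.2630004882812, -152.0041046142578), (37.73118209838867, 37.26804733276367), 43.285179138183594)
scene 74 ((534.6801147460938, -153.08078002929688), 20.11962890625) ((535.0052490234375, -153.7965850830078), (36.33689880371094, 36.27219772338867), 79.73711395263672)
side 41 ((533.9066772460938, -151.19796752929688), 20.63705062866211) ((532.7745361328125, -151.1322784423828), (32.074989318847656, 38.90498352050781), 72.3308334350586)
((537.3941040039062, -216.0179901123047), (103.06310272216797, 239.56686401367188), 2.224214792251587)
```

The crop shows the wide grey lid at scene pixel (367,207): ztop about 21 mm and 57 mm wide, which matches. The small cap is 40 mm wide and about 13 mm high. The jar rim is near (535,-152). Next I'll check neighbour clearances to choose the grasp yaw.

```bash
python3 - <<'E'
from m import *
for n in ["scene","side"]:
    im,d,c=load(n);P=cloud(c,d)
    m=(P[...,2]>9)&(P[...,2]<90)&(P[...,0]>380)&(P[...,0]<720)&(P[...,1]>60)&(P[...,1]<420)&(d>0)
    k,l,s,_=cv2.connectedComponentsWithStats(m.astype(np.uint8))
    for i in range(1,k):
        q=P[l==i]
        if len(q)>30: print(n,len(q),q.min(0).round(),q.max(0).round(),"nearest to lid",np.hypot(q[:,0]-535,q[:,1]-261).min().round())
E
```

```text
scene 271 [381. 283.  11.] [442. 366.  44.] nearest to lid 98.0
scene 741 [443.  69.   9.] [511. 136.  61.] nearest to lid 135.0
scene 326 [508. 232.   9.] [565. 288.  23.] nearest to lid 0.0
scene 417 [602. 214.   9.] [659. 270.  23.] nearest to lid 67.0
scene 192 [615.  91.   9.] [654. 128.  14.] nearest to lid 163.0
scene 93 [698. 180.   9.] [720. 226.  13.] nearest to lid 177.0
side 715 [441.  71.   9.] [507. 139.  63.] nearest to lid 134.0
side 143 [614.  93.   9.] [651. 131.  18.] nearest to lid 158.0
side 81 [697. 182.   9.] [720. 225.  16.] nearest to lid 175.0
side 448 [599. 216.   9.] [656. 273.  27.] nearest to lid 66.0
side 493 [506. 234.   9.] [562. 290.  26.] nearest to lid 1.0
side 461 [380. 288.  20.] [440. 369.  47.] nearest to lid 101.0
```

>>> apply_moves(
  increments=[
    {"slide": [-0.038,0.0026,0.0068],"grip": 0.0854},
    {"slide": [-0.038,0.0026,0.0068],"grip": 0.0854},
    {"slide": [-0.038,0.0026,0.0068],"grip": 0.0854},
    {"slide": [-0.038,0.0026,0.0068],"grip": 0.0854},
    {"slide": [0,0,0],"grip": 0.0854},
    {"slide": [0,0,0],"grip": 0.0854},
    {"slide": [0,0,0],"grip": 0.0854},
    {"slide": [0,0,0],"grip": 0.0854},
  ],
)

```text
invalid input at $.increments[0]: expected keys grip, slide, turn
```

```bash
python3 - <<'E'
from h import *
s=bot.read_state(); print(s["clock"],s["position"].round(2),s["ft_force"].round(2),s["ee_rot"].round(4),abs(s["qvel"]).max())
c=eyes.get_calibration("wrist"); im,d=eyes.snapshot("wrist")
np.savez("jar1.npz",im=im,d=d,K=c["intrinsics"],R=c["R"],t=c["t"])
cv2.imwrite("pics/jar1.png",im)
P=cloud(c,d); x,y=s["position"][:2]
m=(P[...,2]>112.5)&(P[...,2]<118)&(np.hypot(P[...,0]-x,P[...,1]-y)<30)
q=P[m][:,:2].astype(np.float32); print(len(q),P[m].mean(0),cv2.minEnclosingCircle(q),cv2.minAreaRect(q))
print(proj(c,[535,-152,115]))
E
```

```text
0.15 [5.2476e+02 3.0000e-02 2.3065e+02] [-0.2  -1.03  0.16] [ 7.071e-01  7.071e-01 -4.000e-04 -5.000e-04] 0.0034722644030531313
0 [nan nan nan] ((0.0, 0.0), 0.0) ((0.0, 0.0), (0.0, 0.0), 0.0)
[330.79849915 328.76122457]<stdin>:8: RuntimeWarning: Mean of empty slice.
  ret = um.true_divide(
```

View pics/jar1.png

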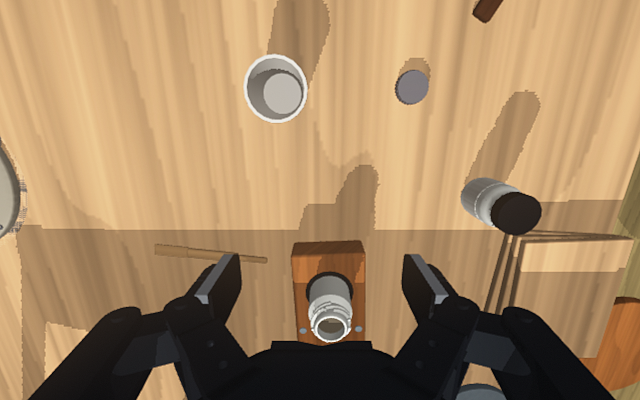

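The call was refused because every row needs all three keys, so nothing moved and the view is unchanged. I'll send it again.

>>> apply_moves(
  increments=[
    {"slide": [-0.038,0.0026,0.0068],"grip": 0.0854,"turn": 0},
    {"slide": [-0.038,0.0026,0.0068],"grip": 0.0854,"turn": 0},
    {"slide": [-0.038,0.0026,0.0068],"grip": 0.0854,"turn": 0},
    {"slide": [-0.038,0.0026,0.0068],"grip": 0.0854,"turn": 0},
    {"slide": [0,0,0],"grip": 0.0854,"turn": 0},
    {"slide": [0,0,0],"grip": 0.0854,"turn": 0},
    {"slide": [0,0,0],"grip": 0.0854,"turn": 0},
    {"slide": [0,0,0],"grip": 0.0854,"turn": 0},
  ],
)

```text
clock: 0.87
position: [535.6, -151.0, 204.5]
ee_rot: [0.707, 0.708, 0.0, 0.0]
ft_force: [0.2, -0.2, 0.3]
width: 85.2
```

```bash
python3 - <<'E'
from h import *
s=bot.read_state(); print(s["clock"],s["position"].round(2),s["ft_force"].round(2),s["ee_rot"].round(4),abs(s["qvel"]).max())
c=eyes.get_calibration("wrist"); im,d=eyes.snapshot("wrist")
np.savez("jar1.npz",im=im,d=d,K=c["intrinsics"],R=c["R"],t=c["t"])
cv2.imwrite("pics/jar2.png",im)
P=cloud(c,d); x,y=s["position"][:2]
m=(P[...,2]>112.5)&(P[...,2]<118)&(np.hypot(P[...,0]-x,P[...,1]-y)<30)
q=P[m][:,:2].astype(np.float32); print(len(q),P[m].mean(0),cv2.minEnclosingCircle(q),cv2.minAreaRect(q))
print(proj(c,[535,-152,115]))
E
```

```text
0.8667 [ 535.62 -150.95  204.46] [ 0.24 -0.18  0.29] [7.066e-01 7.076e-01 2.000e-04 2.000e-04] 0.0108031191334792
465 [ 535.084974   -150.966451    114.39254248] ((535.328125, -152.22323608398438), 19.879112243652344) ((535.2730712890625, -152.58273315429688), (38.27509307861328, 38.10325241088867), 23.40071678161621)
[320.85000707 210.14509303]
```

View pics/jar2.png

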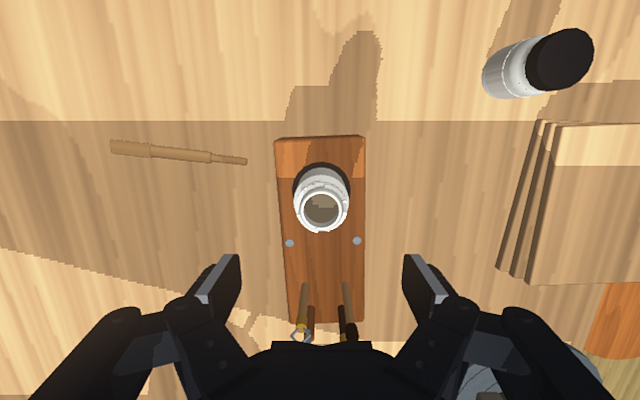

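The jar mouth is at pixel (321,210), with the tools below it at about (300-350,310). Now I'll refine the mouth centre from the rim's contours.

```bash
cat > rim.py <<'E'
from h import *
z=np.load("jar1.npz"); im,d,c=z["im"],z["d"],dict(intrinsics=z["K"],R=z["R"],t=z["t"])
x0,y0,w=285,180,70
a=im[y0:y0+60,x0:x0+w]; g=cv2.resize(cv2.cvtColor(a,cv2.COLOR_BGR2GRAY),None,fx=8,fy=8,interpolation=cv2.INTER_CUBIC)
cv2.imwrite("pics/rim.png",g)
for th in (150,180,200,215):
    b=(g>th).astype(np.uint8)
    cs,h=cv2.findContours(b,cv2.RETR_CCOMP,cv2.CHAIN_APPROX_NONE)
    for k,q in enumerate(cs):
        if len(q)>200:
            e=cv2.fitEllipse(q); u=(e[0][0]+.5)/8-.5+x0; v=(e[0][1]+.5)/8-.5+y0
            print(th,"hole" if h[0][k][3]>=0 else "outer",np.round([u,v],2),np.round(np.array(e[1])/8,2),ray(c,u,v,115).round(2))
E
python3 rim.py
```

```text
150 outer [320.77 204.17] [54.81 56.67] [ 534.93 -146.47  115.  ]
150 hole [320.8  210.13] [32.97 35.03] [ 534.96 -151.98  115.  ]
150 hole [328.93 219.2 ] [55.86 68.47] [ 542.2  -160.52  115.  ]
180 outer [320.93 204.82] [52.59 56.72] [ 535.08 -147.07  115.  ]
180 hole [320.8 210.2] [33.61 35.53] [ 534.95 -152.05  115.  ]
180 hole [320.77 210.26] [43.4  46.25] [ 534.93 -152.1   115.  ]
200 outer [320.93 206.26] [49.6 51.1] [ 535.07 -148.4   115.  ]
200 hole [320.8  210.24] [33.99 35.88] [ 534.96 -152.08  115.  ]
215 outer [345.72 202.46] [ 5.15 11.32] [ 556.77 -144.91  115.  ]
215 outer [318.95 209.42] [40.71 51.85] [ 533.33 -151.32  115.  ]
215 hole [320.8  210.26] [34.31 36.15] [ 534.96 -152.11  115.  ]
```

View pics/rim.png

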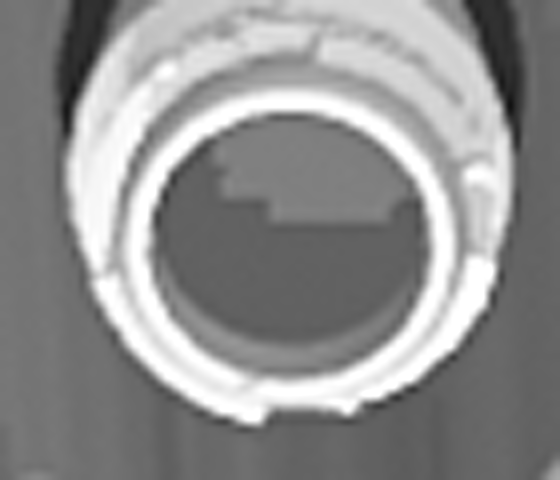

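The rim fit puts the mouth at (535.0,-152.1), and all the contours of its inner edge agree to 0.2 mm. Next I'll hover over the lid.

>>> apply_moves(
  increments=[
    {"slide": [0.04,0,0],"grip": 0.0854,"turn": 0},
    {"slide": [0.041,0,0],"grip": 0.0854,"turn": 0},
    {"slide": [0.041,0,0.004],"grip": 0.0854,"turn": 0},
    {"slide": [0.041,0,0.009],"grip": 0.0854,"turn": 0},
    {"slide": [0.041,0,0.01],"grip": 0.0854,"turn": 0},
    {"slide": [0.041,0,0.01],"grip": 0.0854,"turn": 0},
    {"slide": [0.041,0,0.01],"grip": 0.0854,"turn": 0},
    {"slide": [0.041,0,0.01],"grip": 0.0854,"turn": 0},
  ],
)

```text
clock: 1.58
position: [534.6, 175.8, 151.9]
ee_rot: [0.706, 0.708, 0.001, 0.0]
ft_force: [0.0, 0.3, 0.3]
width: 85.3
```

>>> apply_moves(
  increments=[
    {"slide": [0.041,0,0.02],"grip": 0.0854,"turn": 0},
    {"slide": [0.041,0,0.02],"grip": 0.0854,"turn": 0},
    {"slide": [0,0,0],"grip": 0.0854,"turn": 0},
    {"slide": [0,0,0],"grip": 0.0854,"turn": 0},
    {"slide": [0,0,0],"grip": 0.0854,"turn": 0},
    {"slide": [0,0,0],"grip": 0.0854,"turn": 0},
  ],
)

```text
clock: 2.08
position: [535.9, 247.2, 116.5]
ee_rot: [0.707, 0.707, 0.001, 0.001]
ft_force: [-0.1, -0.5, -0.5]
width: 85.6
```

```bash
cat > lidfit.py <<'E'
import sys
from h import *
tag=sys.argv[1]
s=bot.read_state(); print(round(s["clock"],2),s["position"].round(2),s["ft_force"].round(2),s["ee_rot"].round(4),s["width"])
c=eyes.get_calibration("wrist"); im,d=eyes.snapshot("wrist")
cv2.imwrite(f"pics/{tag}.png",im)
P=cloud(c,d); x,y=s["position"][:2]
m=(P[...,2]>18)&(P[...,2]<26)&(np.hypot(P[...,0]-x,P[...,1]-y)<40)
q=P[m][:,:2].astype(np.float32); print(len(q),P[m].mean(0),cv2.minEnclosingCircle(q))
hsv=cv2.cvtColor(im,cv2.COLOR_BGR2HSV)
u0,v0=proj(c,[x,y,22]); print("tcp px",u0,v0)
g=im.astype(float); b=((g[...,2]-g[...,0])<15)&(np.max(g,-1)<150)   # grey, not wood
v,u=np.indices(b.shape); b&=np.hypot(u-u0,v-v0)<60
cs,_=cv2.findContours(b.astype(np.uint8),cv2.RETR_EXTERNAL,cv2.CHAIN_APPROX_NONE)
for k in cs:
    if cv2.contourArea(k)>500:
        # side walls of lid are included: use convex hull points with depth near top plane
        e=cv2.fitEllipse(k); print("contour",np.round(e[0],2),np.round(e[1],1),ray(c,*e[0],22).round(2))
v,u=np.nonzero(m); k=cv2.convexHull(np.stack([u,v],1)); e=cv2.fitEllipse(k); print("topmask",np.round(e[0],2),np.round(e[1],1),ray(c,*e[0],22).round(2))
E
python3 lidfit.py lid1
```

```text
2.08 [535.87 247.16 116.48] [-0.14 -0.5  -0.54] [7.073e-01 7.070e-01 9.000e-04 5.000e-04] 85.55373970056718
2898 [535.56530501 262.25316659  21.92811809] ((535.4844360351562, 262.27264404296875), 28.445276260375977)
tcp px 321.3671158639493 207.29232698125682
contour [320.5  187.89] [61.5 62.5] [535.14 265.12  22.  ]
topmask [320.95 190.7 ] [57.8 64.1] [535.53 262.56  22.  ]
```

View pics/lid1.png

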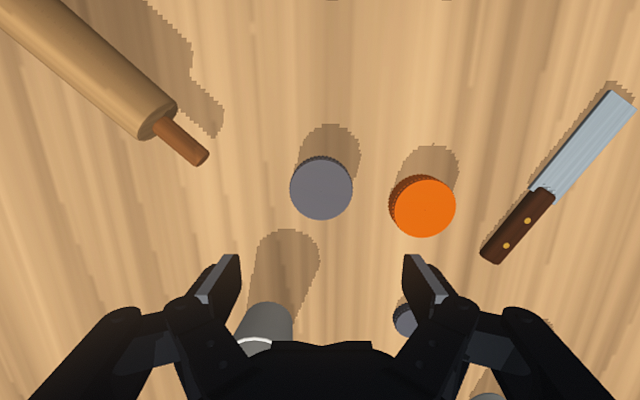

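The lid shows at pixel (321,189) and the orange one at (422,208). The lid's top fits at (535.5,262.4,22) with a 56.9 mm width. I'll go down with the jaws turned -45°, away from the orange lid.

>>> apply_moves(
  increments=[
    {"slide": [0.015,0,0],"grip": 0.0854,"turn": 0},
    {"slide": [0,0,0.03],"grip": 0.0854,"turn": -0.112},
    {"slide": [0,0,0.03],"grip": 0.0854,"turn": -0.112},
    {"slide": [0,0,0.02],"grip": 0.0854,"turn": -0.112},
    {"slide": [0,0,0.01],"grip": 0.0854,"turn": -0.112},
    {"slide": [0,0,0.01],"grip": 0.0854,"turn": -0.112},
    {"slide": [0,0,0.005],"grip": 0.0854,"turn": -0.112},
    {"slide": [0,0,0.005],"grip": 0.0854,"turn": -0.112},
  ],
)

```text
clock: 2.8
position: [535.8, 262.5, 5.1]
ee_rot: [0.381, 0.924, 0.0, 0.0]
ft_force: [0.0, -0.7, 0.2]
width: 85.4
```

>>> apply_moves(
  increments=[
    {"slide": [0,0,0],"grip": 0.0854,"turn": 0},
    {"slide": [0,0,0],"grip": 0.0854,"turn": 0},
    {"slide": [0,0,0],"grip": 0.0854,"turn": 0},
  ],
)

```text
clock: 3.05
position: [536.0, 262.7, 6.0]
ee_rot: [0.385, 0.923, 0.001, 0.0]
ft_force: [-0.3, -0.6, -0.1]
width: 85.2
```

>>> apply_moves(
  increments=[
    {"slide": [0,0,0.004],"grip": 0.0854,"turn": 0},
    {"slide": [0,0,0],"grip": 0.05,"turn": 0},
    {"slide": [0,0,0],"grip": 0.05,"turn": 0},
    {"slide": [0,0,0],"grip": 0.05,"turn": 0},
    {"slide": [0,0,0],"grip": 0.05,"turn": 0},
    {"slide": [0,0,0],"grip": 0.05,"turn": 0},
    {"slide": [0,0,0],"grip": 0.05,"turn": 0},
    {"slide": [0,0,0],"grip": 0.05,"turn": 0},
  ],
)

```text
clock: 3.72
position: [535.8, 262.7, 1.7]
ee_rot: [0.383, 0.924, 0.0, 0.0]
ft_force: [-0.2, 0.2, 4.6]
width: 54.0
```

Closed on the lid at 54.0 mm. Now I'll open, turn 90° and grip again, which centres it in the other direction.

>>> apply_moves(
  increments=[
    {"slide": [0,0,-0.001],"grip": 0.0854,"turn": 0},
    {"slide": [0,0,0],"grip": 0.0854,"turn": 0},
    {"slide": [0,0,0],"grip": 0.0854,"turn": 0},
    {"slide": [0,0,0],"grip": 0.0854,"turn": 0},
    {"slide": [0,0,0],"grip": 0.0854,"turn": 0},
    {"slide": [0,0,0],"grip": 0.0854,"turn": 0.12},
    {"slide": [0,0,0],"grip": 0.0854,"turn": 0.12},
    {"slide": [0,0,0],"grip": 0.0854,"turn": 0.12},
  ],
)

```text
clock: 4.38
position: [535.3, 262.5, 2.0]
ee_rot: [0.545, 0.838, -0.0, -0.0]
ft_force: [-0.0, 0.6, 0.2]
width: 85.5
```

>>> apply_moves(
  increments=[
    {"slide": [0,0,0],"grip": 0.0854,"turn": 0.12},
    {"slide": [0,0,0],"grip": 0.0854,"turn": 0.12},
    {"slide": [0,0,0],"grip": 0.0854,"turn": 0.12},
    {"slide": [0,0,0],"grip": 0.0854,"turn": 0.12},
    {"slide": [0,0,0],"grip": 0.0854,"turn": 0.12},
    {"slide": [0,0,0],"grip": 0.0854,"turn": 0.12},
    {"slide": [0,0,0],"grip": 0.0854,"turn": 0.12},
    {"slide": [0,0,0],"grip": 0.0854,"turn": 0.12},
  ],
)

```text
clock: 5.05
position: [535.3, 262.5, 2.0]
ee_rot: [0.871, 0.492, -0.0, 0.0]
ft_force: [0.7, 0.6, 0.5]
width: 85.2
```

>>> apply_moves(
  increments=[
    {"slide": [0,0,0],"grip": 0.0854,"turn": 0.12},
    {"slide": [0,0,0],"grip": 0.0854,"turn": 0.12},
    {"slide": [0,0,0],"grip": 0.0854,"turn": 0},
    {"slide": [0,0,0],"grip": 0.0854,"turn": 0},
    {"slide": [0,0,0],"grip": 0.0854,"turn": 0},
    {"slide": [0,0,0],"grip": 0.0854,"turn": 0},
  ],
)

```text
clock: 5.55
position: [535.4, 262.5, 2.1]
ee_rot: [0.922, 0.388, -0.0, 0.0]
ft_force: [0.2, 0.7, -0.3]
width: 85.4
```

>>> apply_moves(
  increments=[
    {"slide": [0,0,-0.002],"grip": 0.05,"turn": 0},
    {"slide": [0,0,0],"grip": 0.05,"turn": 0},
    {"slide": [0,0,0],"grip": 0.05,"turn": 0},
    {"slide": [0,0,0],"grip": 0.05,"turn": 0},
    {"slide": [0,0,0],"grip": 0.05,"turn": 0},
    {"slide": [0,0,0],"grip": 0.05,"turn": 0},
    {"slide": [0,0,0],"grip": 0.05,"turn": 0},
  ],
)

```text
clock: 6.13
position: [536.0, 262.8, 5.1]
ee_rot: [0.922, 0.387, 0.001, 0.0]
ft_force: [-0.4, 0.7, 6.8]
width: 54.2
```

```bash
python3 - <<'E'
from h import *
s=bot.read_state(); print(s["position"].round(2),s["ft_force"].round(2),s["ft_torque"].round(3),s["width"],s["joints"].round(3))
c=eyes.get_calibration("wrist"); im,d=eyes.snapshot("wrist"); cv2.imwrite("pics/grip1.png",im)
np.savez("grip1.npz",im=im,d=d,K=c["intrinsics"],R=c["R"],t=c["t"])
P=cloud(c,d);x,y=s["position"][:2]
m=(P[...,2]>18)&(P[...,2]<26)&(np.hypot(P[...,0]-x,P[...,1]-y)<32)
q=P[m][:,:2].astype(np.float32); print(len(q),P[m].mean(0),cv2.minEnclosingCircle(q))
E
```

```text
[536.02 262.79   5.05] [-0.43  0.67  6.84] [-0.06   0.072  0.051] 54.240633972995916 [ 0.394  0.435  1.419 -0.     1.285  1.17 ]
8534 [537.3637191  264.90601683  21.87973753] ((537.8139038085938, 264.65380859375), 31.17098617553711)
```

View pics/grip1.png

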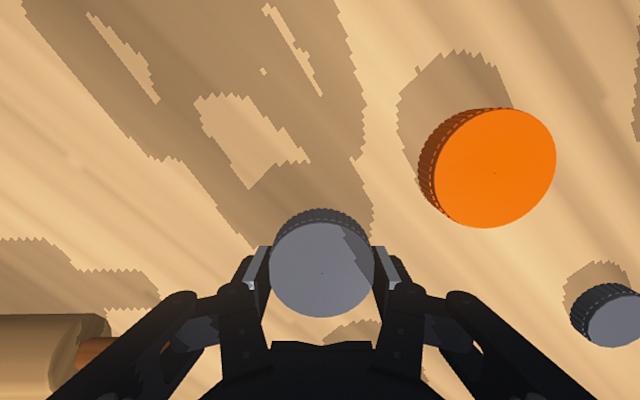

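```bash
python3 - <<'E'
from h import *
z=np.load("grip1.npz"); im,d,c=z["im"],z["d"],dict(intrinsics=z["K"],R=z["R"],t=z["t"])
print(im[290,321],im[255,360],im[235,365],im[216,320])
g=im[262:284,310:336].astype(int).sum(-1); v,u=np.unravel_index(g.argmin(),g.shape); print("dot",u+310,v+262,g.min(),np.median(g),ray(c,u+310,v+262,22))
cv2.imwrite("pics/grip1c.png",cv2.resize(im[200:330,250:395],None,fx=5,fy=5,interpolation=cv2.INTER_CUBIC))
E
```

```text
[124 117 116] [91 87 89] [56 54 56] [64 64 68]
dot 321 273 292 355.0 [535.57372594 263.57179174  22.        ]
```

View pics/grip1c.png

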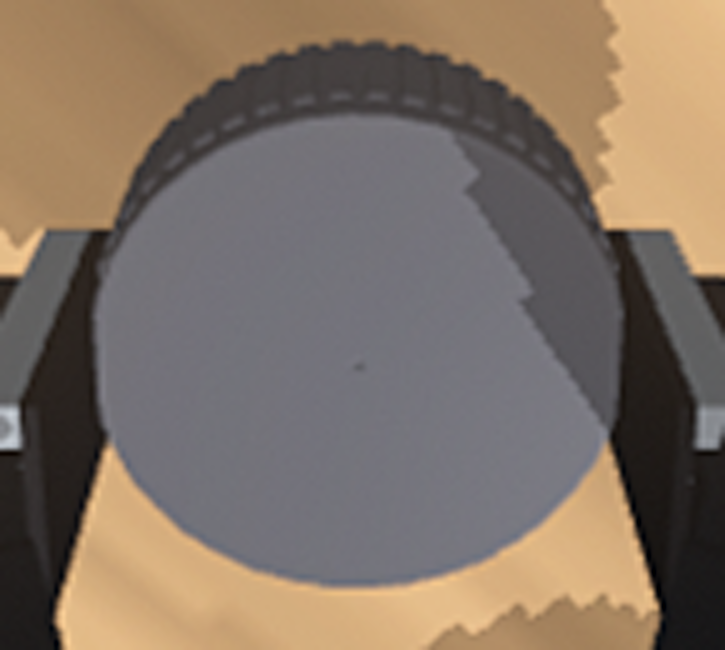

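The crop shows the lid square between the pads, with its centre dot at (321,273), under 1 mm from the TCP axis. Lifting.

>>> apply_moves(
  increments=[
    {"slide": [0,0,-0.01],"grip": 0.05,"turn": 0},
    {"slide": [0,0,-0.03],"grip": 0.05,"turn": 0},
    {"slide": [0,0,-0.04],"grip": 0.05,"turn": 0},
    {"slide": [0,0,-0.04],"grip": 0.05,"turn": 0},
    {"slide": [0,0,-0.035],"grip": 0.05,"turn": 0},
    {"slide": [0,0,0],"grip": 0.05,"turn": 0},
    {"slide": [-0.0247,0.0242,0],"grip": 0.05,"turn": 0},
    {"slide": [-0.0247,0.0242,0],"grip": 0.05,"turn": 0},
  ],
)

```text
clock: 6.85
position: [535.0, 193.7, 159.7]
ee_rot: [0.921, 0.389, 0.0, 0.0]
ft_force: [0.2, -0.5, -0.5]
width: 53.7
```

>>> apply_moves(
  increments=[
    {"slide": [-0.0247,0.0242,0],"grip": 0.05,"turn": 0},
    {"slide": [-0.0247,0.0242,0],"grip": 0.05,"turn": 0},
    {"slide": [-0.0247,0.0242,0],"grip": 0.05,"turn": 0},
    {"slide": [-0.0247,0.0242,0],"grip": 0.05,"turn": 0},
    {"slide": [-0.0247,0.0242,0],"grip": 0.05,"turn": 0},
    {"slide": [-0.0247,0.0242,0],"grip": 0.05,"turn": 0},
    {"slide": [-0.0247,0.0242,0],"grip": 0.05,"turn": 0},
    {"slide": [-0.0247,0.0242,0],"grip": 0.05,"turn": 0},
  ],
)

```text
clock: 7.52
position: [534.6, -84.9, 159.1]
ee_rot: [0.922, 0.387, -0.0, -0.0]
ft_force: [0.4, -0.7, -0.1]
width: 54.2
```

>>> apply_moves(
  increments=[
    {"slide": [-0.0247,0.0242,0],"grip": 0.05,"turn": 0},
    {"slide": [-0.0247,0.0242,0],"grip": 0.05,"turn": 0},
    {"slide": [0,0,0],"grip": 0.05,"turn": 0},
    {"slide": [0,0,0],"grip": 0.05,"turn": 0},
    {"slide": [0,0,0],"grip": 0.05,"turn": 0},
    {"slide": [0,0,0],"grip": 0.05,"turn": 0},
  ],
)

```text
clock: 8.02
position: [535.1, -151.4, 159.1]
ee_rot: [0.922, 0.388, -0.0, -0.0]
ft_force: [0.3, 1.1, -0.2]
width: 54.0
```

```bash
cat > s.py <<'E'
import sys
from h import *
s=bot.read_state(); q=s["ee_rot"]; a,b=q[0],q[1]
print(round(s["clock"],2),"pos",s["position"].round(2),"F",s["ft_force"].round(2),"T",s["ft_torque"].round(3),"w",round(s["width"],1),"yaw",round(np.degrees(np.arctan2(2*a*b,2*a*a-1)),2),"q6",s["joints"][5].round(3))
if len(sys.argv)>1:
    for n in sys.argv[2:]:
        c=eyes.get_calibration(n); im,d=eyes.snapshot(n); cv2.imwrite(f"pics/{sys.argv[1]}_{n}.png",im); np.savez(f"{sys.argv[1]}_{n}.npz",im=im,d=d,K=c["intrinsics"],R=c["R"],t=c["t"])
E
python3 s.py over wrist scene
```

```text
8.02 pos [ 535.06 -151.37  159.08] F [ 0.27  1.11 -0.16] T [ 0.04  -0.028  0.01 ] w 54.0 yaw 45.61 q6 0.432
```

View pics/over_wrist.png

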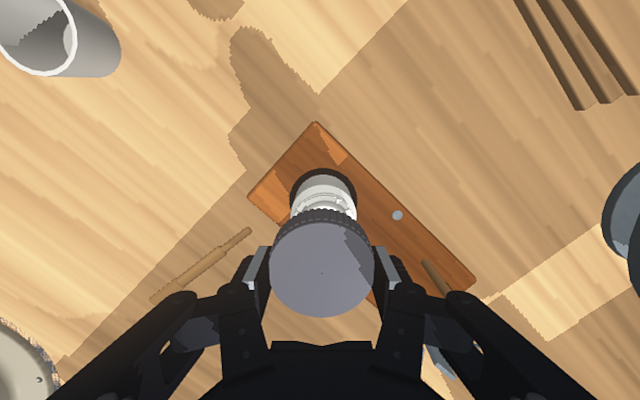

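View pics/over_scene.png

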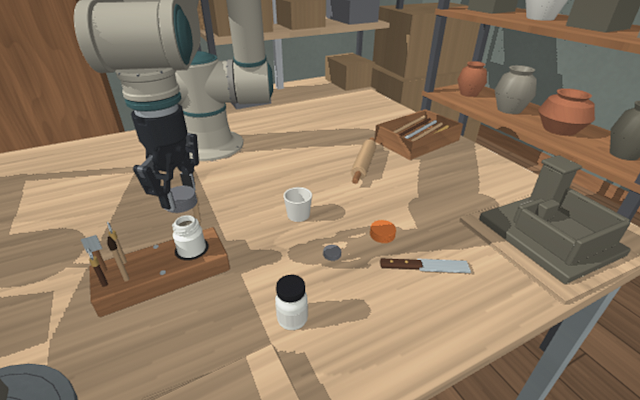

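Both views show the lid held level above the jar: the dot at (322,272) in the wrist view, and the lid at (182,199) in the scene view with the jar right below it. Now down to just above contact, with a small sideways correction.

>>> apply_moves(
  increments=[
    {"slide": [-0.0003,0.0008,0.015],"grip": 0.05,"turn": 0},
    {"slide": [0,0,0.015],"grip": 0.05,"turn": 0},
    {"slide": [0,0,0.008],"grip": 0.05,"turn": 0},
    {"slide": [0,0,0.004],"grip": 0.05,"turn": 0},
    {"slide": [0,0,0.002],"grip": 0.05,"turn": 0},
    {"slide": [0,0,0],"grip": 0.05,"turn": 0},
    {"slide": [0,0,0],"grip": 0.05,"turn": 0},
    {"slide": [0,0,0],"grip": 0.05,"turn": 0},
  ],
)

```text
clock: 8.78
position: [535.9, -153.3, 116.1]
ee_rot: [0.922, 0.387, 0.001, 0.0]
ft_force: [0.4, 0.0, -0.3]
width: 54.6
```

```bash
python3 s.py
```

```text
8.78 pos [ 535.86 -153.27  116.05] F [ 0.42  0.01 -0.27] T [-0.079  0.012 -0.015] w 54.6 yaw 45.54 q6 0.431
```

>>> apply_moves(
  increments=[
    {"slide": [0,0,0.001],"grip": 0.05,"turn": 0},
    {"slide": [0,0,0.001],"grip": 0.05,"turn": 0},
    {"slide": [0,0,0.001],"grip": 0.05,"turn": 0},
    {"slide": [0,0,0.001],"grip": 0.05,"turn": 0},
    {"slide": [0,0,0],"grip": 0.05,"turn": 0},
    {"slide": [0,0,0],"grip": 0.05,"turn": 0},
  ],
)

```text
clock: 9.28
position: [535.4, -153.2, 111.0]
ee_rot: [0.922, 0.387, -0.0, -0.0]
ft_force: [-0.5, 0.2, -1.2]
width: 53.7
```

```bash
python3 s.py
```

```text
9.28 pos [ 535.38 -153.19  111.03] F [-0.45  0.22 -1.16] T [0.023 0.024 0.005] w 53.7 yaw 45.54 q6 0.431
```

>>> apply_moves(
  increments=[
    {"slide": [0.0005,-0.0005,0.001],"grip": 0.05,"turn": 0},
    {"slide": [0,0,0.001],"grip": 0.05,"turn": 0},
    {"slide": [0,0,0],"grip": 0.05,"turn": 0},
    {"slide": [0,0,0],"grip": 0.05,"turn": 0},
  ],
)

```text
clock: 9.62
position: [535.4, -152.4, 109.0]
ee_rot: [0.922, 0.387, -0.0, -0.0]
ft_force: [-0.5, 0.3, 0.3]
width: 53.9
```

```bash
python3 s.py
```

```text
9.62 pos [ 535.4  -152.43  109.04] F [-0.51  0.33  0.3 ] T [0.021 0.001 0.045] w 53.9 yaw 45.54 q6 0.432
```

>>> apply_moves(
  increments=[
    {"slide": [0,0,0.001],"grip": 0.05,"turn": 0},
    {"slide": [0,0,0],"grip": 0.05,"turn": 0},
    {"slide": [0,0,0],"grip": 0.05,"turn": 0},
  ],
)

```text
clock: 9.87
position: [535.6, -152.5, 108.6]
ee_rot: [0.922, 0.387, 0.0, 0.0]
ft_force: [-1.3, 0.8, 2.2]
width: 53.7
```

>>> apply_moves(
  increments=[
    {"slide": [0,0,0.0007],"grip": 0.05,"turn": 0},
    {"slide": [0,0,0],"grip": 0.05,"turn": 0},
    {"slide": [0,0,0],"grip": 0.05,"turn": 0},
  ],
)

```text
clock: 10.12
position: [535.7, -152.6, 108.3]
ee_rot: [0.922, 0.387, 0.0, 0.0]
ft_force: [-2.7, 0.4, 5.7]
width: 54.3
```

Contact is at TCP z of about 108.4, so the lid centre is about 0.5 mm below the rim and the lugs are on the crests. Turning backwards gently, rising at the helix rate.

>>> apply_moves(
  increments=[
    {"slide": [0,0,0],"grip": 0.05,"turn": -0.05},
    {"slide": [0,0,-0.0002],"grip": 0.05,"turn": -0.05},
    {"slide": [0,0,-0.0002],"grip": 0.05,"turn": -0.05},
    {"slide": [0,0,0],"grip": 0.05,"turn": 0},
  ],
)

```text
clock: 10.45
position: [536.1, -152.8, 109.1]
ee_rot: [0.89, 0.456, 0.001, 0.001]
ft_force: [-0.2, 0.2, 6.0]
width: 54.0
```

```bash
python3 s.py
```

```text
10.45 pos [ 536.11 -152.76  109.05] F [-0.2   0.17  6.04] T [-0.008  0.004  0.069] w 54.0 yaw 54.28 q6 0.28
```

>>> apply_moves(
  increments=[
    {"slide": [0,0,-0.0002],"grip": 0.05,"turn": -0.05},
    {"slide": [0,0,-0.0002],"grip": 0.05,"turn": -0.05},
    {"slide": [0,0,-0.0002],"grip": 0.05,"turn": -0.05},
    {"slide": [0,0,0],"grip": 0.05,"turn": 0},
  ],
)

```text
clock: 10.78
position: [535.4, -152.5, 108.3]
ee_rot: [0.853, 0.521, -0.0, -0.0]
ft_force: [-0.5, -0.7, -0.2]
width: 54.1
```

```bash
python3 s.py
```

```text
10.78 pos [ 535.4  -152.46  108.27] F [-0.51 -0.67 -0.25] T [-0.022  0.006  0.042] w 54.1 yaw 62.83 q6 0.13
```

The force has vanished, so it has probably dropped. I'll stop turning and lower to feel for it.

>>> apply_moves(
  increments=[
    {"slide": [0,0,0.001],"grip": 0.05,"turn": 0},
    {"slide": [0,0,0],"grip": 0.05,"turn": 0},
    {"slide": [0,0,0],"grip": 0.05,"turn": 0},
  ],
)

```text
clock: 11.03
position: [535.4, -152.5, 107.4]
ee_rot: [0.854, 0.52, 0.0, 0.0]
ft_force: [0.2, -0.1, -0.1]
width: 54.3
```

>>> apply_moves(
  increments=[
    {"slide": [0,0,0.001],"grip": 0.05,"turn": 0},
    {"slide": [0,0,0],"grip": 0.05,"turn": 0},
    {"slide": [0,0,0],"grip": 0.05,"turn": 0},
  ],
)

```text
clock: 11.28
position: [535.5, -152.5, 107.2]
ee_rot: [0.854, 0.52, 0.0, 0.0]
ft_force: [-2.5, 0.9, 5.3]
width: 53.9
```

It dropped about 1.5–2 mm, which fits "first 2 mm off a rib" and isn't the thread yet. The lid centre is about 1.8 mm below the rim, still in the crest range. Continuing backwards and watching the twist.

>>> apply_moves(
  increments=[
    {"slide": [0,0,0],"grip": 0.05,"turn": -0.05},
    {"slide": [0,0,-0.0002],"grip": 0.05,"turn": -0.05},
    {"slide": [0,0,0],"grip": 0.05,"turn": 0},
  ],
)

```text
clock: 11.53
position: [535.9, -152.9, 107.6]
ee_rot: [0.826, 0.563, 0.0, 0.001]
ft_force: [-0.6, -0.7, 5.3]
width: 53.8
```

```bash
python3 s.py
```

```text
11.53 pos [ 535.91 -152.88  107.58] F [-0.6  -0.74  5.29] T [-0.093  0.072  0.008] w 53.8 yaw 68.52 q6 0.031
```

>>> apply_moves(
  increments=[
    {"slide": [0,0,-0.0002],"grip": 0.05,"turn": -0.05},
    {"slide": [0,0,-0.0002],"grip": 0.05,"turn": -0.05},
    {"slide": [0,0,-0.0002],"grip": 0.05,"turn": -0.05},
    {"slide": [0,0,0],"grip": 0.05,"turn": 0},
  ],
)

```text
clock: 11.87
position: [535.9, -152.8, 108.1]
ee_rot: [0.782, 0.623, 0.0, 0.001]
ft_force: [-0.7, -0.9, 4.8]
width: 54.2
```

```bash
python3 s.py
```

```text
11.87 pos [ 535.93 -152.8   108.13] F [-0.7  -0.93  4.79] T [-0.089  0.059  0.012] w 54.2 yaw 77.08 q6 -0.118
```

>>> apply_moves(
  increments=[
    {"slide": [0,0,-0.0002],"grip": 0.05,"turn": -0.05},
    {"slide": [0,0,-0.0002],"grip": 0.05,"turn": -0.05},
    {"slide": [0,0,-0.0002],"grip": 0.05,"turn": -0.05},
    {"slide": [0,0,0],"grip": 0.05,"turn": 0},
  ],
)

```text
clock: 12.2
position: [535.9, -152.8, 108.7]
ee_rot: [0.733, 0.68, 0.0, 0.001]
ft_force: [-0.6, -0.6, 5.9]
width: 54.0
```

```bash
python3 s.py
```

```text
12.2 pos [ 535.92 -152.77  108.7 ] F [-0.55 -0.57  5.94] T [-0.108 -0.07   0.013] w 54.0 yaw 85.67 q6 -0.268
```

>>> apply_moves(
  increments=[
    {"slide": [0,0,-0.0002],"grip": 0.05,"turn": -0.05},
    {"slide": [0,0,-0.0002],"grip": 0.05,"turn": -0.05},
    {"slide": [0,0,-0.0002],"grip": 0.05,"turn": -0.05},
    {"slide": [0,0,0],"grip": 0.05,"turn": 0},
  ],
)

```text
clock: 12.53
position: [535.9, -152.7, 109.3]
ee_rot: [0.68, 0.733, 0.0, 0.001]
ft_force: [0.9, 0.4, 5.3]
width: 53.9
```

```bash
python3 s.py
```

```text
12.53 pos [ 535.89 -152.73  109.26] F [0.93 0.43 5.26] T [-0.12   0.044  0.054] w 53.9 yaw 94.25 q6 -0.418
```

>>> apply_moves(
  increments=[
    {"slide": [0,0,-0.0002],"grip": 0.05,"turn": -0.05},
    {"slide": [0,0,-0.0002],"grip": 0.05,"turn": -0.05},
    {"slide": [0,0,-0.0002],"grip": 0.05,"turn": -0.05},
    {"slide": [0,0,0],"grip": 0.05,"turn": 0},
  ],
)

```text
clock: 12.87
position: [535.9, -152.7, 109.8]
ee_rot: [0.624, 0.782, 0.0, 0.001]
ft_force: [-0.5, -0.1, 5.8]
width: 53.8
```

```bash
python3 s.py
```

```text
12.87 pos [ 535.88 -152.71  109.82] F [-0.5  -0.14  5.83] T [-0.071  0.019 -0.001] w 53.8 yaw 102.82 q6 -0.568
```

>>> apply_moves(
  increments=[
    {"slide": [0,0,-0.0002],"grip": 0.05,"turn": -0.05},
    {"slide": [0,0,-0.0002],"grip": 0.05,"turn": -0.05},
    {"slide": [0,0,-0.0002],"grip": 0.05,"turn": -0.05},
    {"slide": [0,0,0],"grip": 0.05,"turn": 0},
  ],
)

```text
clock: 13.2
position: [535.9, -152.7, 110.4]
ee_rot: [0.563, 0.826, 0.0, 0.001]
ft_force: [-0.6, -1.0, 5.9]
width: 53.6
```

```bash
python3 s.py
```

```text
13.2 pos [ 535.86 -152.65  110.4 ] F [-0.56 -0.99  5.93] T [-0.042  0.01  -0.04 ] w 53.6 yaw 111.42 q6 -0.718
```

Approaching the drop, so I'll take smaller steps and check after each.

>>> apply_moves(
  increments=[
    {"slide": [0,0,-0.0002],"grip": 0.05,"turn": -0.05},
    {"slide": [0,0,-0.0001],"grip": 0.05,"turn": -0.03},
    {"slide": [0,0,0],"grip": 0.05,"turn": 0},
  ],
)

```text
clock: 13.45
position: [535.8, -152.6, 110.6]
ee_rot: [0.53, 0.848, 0.0, 0.001]
ft_force: [-0.2, -0.5, 5.8]
width: 53.8
```

>>> apply_moves(
  increments=[
    {"slide": [0,0,-0.0002],"grip": 0.05,"turn": -0.04},
    {"slide": [0,0,-0.0001],"grip": 0.05,"turn": -0.02},
    {"slide": [0,0,0],"grip": 0.05,"turn": 0},
  ],
)

```text
clock: 13.7
position: [535.7, -152.4, 110.5]
ee_rot: [0.505, 0.863, 0.0, 0.0]
ft_force: [0.7, 0.3, 5.2]
width: 54.4
```

```bash
python3 s.py
```

```text
13.7 pos [ 535.67 -152.42  110.54] F [0.66 0.33 5.16] T [0.014 0.    0.026] w 54.4 yaw 119.4 q6 -0.857
```

>>> apply_moves(
  increments=[
    {"slide": [0,0,0],"grip": 0.05,"turn": -0.03},
    {"slide": [0,0,0],"grip": 0.05,"turn": 0},
  ],
)

```text
clock: 13.87
position: [535.6, -152.3, 110.2]
ee_rot: [0.491, 0.871, 0.0, 0.0]
ft_force: [1.3, 0.4, 3.7]
width: 54.4
```

```bash
python3 s.py
```

```text
13.87 pos [ 535.6  -152.28  110.22] F [1.33 0.45 3.7 ] T [ 0.216 -0.127  0.067] w 54.4 yaw 121.14 q6 -0.887
```

>>> apply_moves(
  increments=[
    {"slide": [0,0,0],"grip": 0.05,"turn": -0.03},
    {"slide": [0,0,0],"grip": 0.05,"turn": 0},
  ],
)

```text
clock: 14.03
position: [535.3, -152.4, 109.8]
ee_rot: [0.478, 0.878, -0.0, -0.0]
ft_force: [0.8, -1.2, 0.3]
width: 54.0
```

>>> apply_moves(
  increments=[
    {"slide": [0,0,0.0007],"grip": 0.05,"turn": 0},
    {"slide": [0,0,0],"grip": 0.05,"turn": 0},
    {"slide": [0,0,0],"grip": 0.05,"turn": 0},
  ],
)

```text
clock: 14.28
position: [535.2, -152.7, 109.1]
ee_rot: [0.479, 0.878, -0.0, -0.0]
ft_force: [0.8, -1.8, -0.6]
width: 54.2
```

```bash
python3 s.py
```

```text
14.28 pos [ 535.19 -152.71  109.07] F [ 0.82 -1.79 -0.63] T [-0.328 -0.156  0.023] w 54.2 yaw 122.82 q6 -0.917
```

The vertical force is gone, so it's over the edge. I'll lower straight down until there's contact again, expected near z = 105.

>>> apply_moves(
  increments=[
    {"slide": [0,0,0.001],"grip": 0.05,"turn": 0},
    {"slide": [0,0,0],"grip": 0.05,"turn": 0},
    {"slide": [0,0,0],"grip": 0.05,"turn": 0},
  ],
)

```text
clock: 14.53
position: [535.3, -152.7, 108.4]
ee_rot: [0.478, 0.878, -0.0, -0.0]
ft_force: [0.1, -2.5, -0.6]
width: 54.2
```

>>> apply_moves(
  increments=[
    {"slide": [0,0,0.001],"grip": 0.05,"turn": 0},
    {"slide": [0,0,0],"grip": 0.05,"turn": 0},
    {"slide": [0,0,0],"grip": 0.05,"turn": 0},
  ],
)

```text
clock: 14.78
position: [535.4, -152.6, 107.5]
ee_rot: [0.478, 0.878, -0.0, 0.0]
ft_force: [0.7, -3.6, 0.8]
width: 53.9
```

```bash
python3 s.py
```

```text
14.78 pos [ 535.41 -152.61  107.52] F [ 0.67 -3.6   0.78] T [-0.526 -0.02   0.076] w 53.9 yaw 122.88 q6 -0.918
```

>>> apply_moves(
  increments=[
    {"slide": [-0.0004,-0.0003,0.0005],"grip": 0.05,"turn": 0},
    {"slide": [0,0,0.0005],"grip": 0.05,"turn": 0},
    {"slide": [0,0,0],"grip": 0.05,"turn": 0},
    {"slide": [0,0,0],"grip": 0.05,"turn": 0},
  ],
)

```text
clock: 15.12
position: [535.2, -152.6, 106.1]
ee_rot: [0.478, 0.878, 0.0, -0.0]
ft_force: [0.6, 0.1, -0.2]
width: 53.7
```

>>> apply_moves(
  increments=[
    {"slide": [0,0,0.0005],"grip": 0.05,"turn": 0},
    {"slide": [0,0,0.0005],"grip": 0.05,"turn": 0},
    {"slide": [0,0,0],"grip": 0.05,"turn": 0},
    {"slide": [0,0,0],"grip": 0.05,"turn": 0},
  ],
)

```text
clock: 15.45
position: [535.4, -152.9, 105.5]
ee_rot: [0.478, 0.878, 0.0, -0.0]
ft_force: [-0.2, 0.1, -1.3]
width: 54.0
```

```bash
python3 s.py
```

```text
15.45 pos [ 535.38 -152.93  105.48] F [-0.19  0.15 -1.26] T [ 0.004 -0.009 -0.049] w 54.0 yaw 122.89 q6 -0.919
```

>>> apply_moves(
  increments=[
    {"slide": [0,0,0.0005],"grip": 0.05,"turn": 0},
    {"slide": [0,0,0.0005],"grip": 0.05,"turn": 0},
    {"slide": [0,0,0],"grip": 0.05,"turn": 0},
    {"slide": [0,0,0],"grip": 0.05,"turn": 0},
  ],
)

```text
clock: 15.78
position: [535.6, -153.0, 105.2]
ee_rot: [0.478, 0.878, 0.0, 0.0]
ft_force: [-2.3, 0.9, 5.8]
width: 54.2
```

```bash
python3 s.py drop scene side
```

```text
15.78 pos [ 535.55 -153.01  105.19] F [-2.29  0.93  5.76] T [ 0.194  0.362 -0.066] w 54.2 yaw 122.89 q6 -0.919
```

It dropped 5.4 mm, to a lid centre about 3.8 mm below the rim, so the thread is in. Now clockwise, following the 6 mm per quarter turn down.

>>> apply_moves(
  increments=[
    {"slide": [0,0,0.0001],"grip": 0.05,"turn": 0.05},
    {"slide": [0,0,0.0002],"grip": 0.05,"turn": 0.05},
    {"slide": [0,0,0.0002],"grip": 0.05,"turn": 0.05},
    {"slide": [0,0,0],"grip": 0.05,"turn": 0},
  ],
)

```text
clock: 16.22
position: [535.9, -153.3, 104.6]
ee_rot: [0.543, 0.84, 0.0, 0.001]
ft_force: [0.4, 0.2, 4.1]
width: 53.8
```

```bash
python3 s.py
```

```text
16.22 pos [ 535.9  -153.25  104.63] F [0.43 0.24 4.05] T [-0.088 -0.019 -0.098] w 53.8 yaw 114.19 q6 -0.767
```

View pics/drop_scene.png

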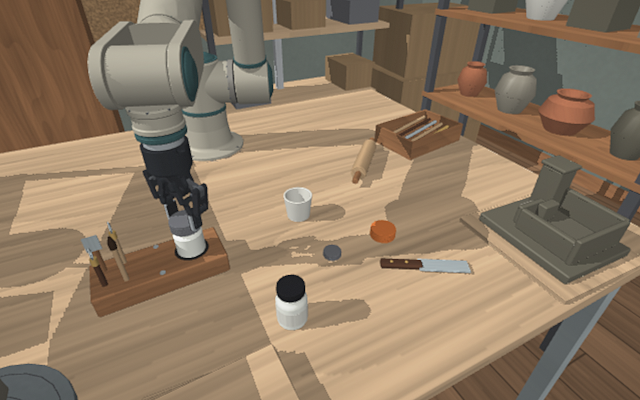

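The scene view shows the lid level on the jar's neck at (187,224), with the other things unmoved. Screwing on.

>>> apply_moves(
  increments=[
    {"slide": [0,0,0.0002],"grip": 0.05,"turn": 0.05},
    {"slide": [0,0,0.0002],"grip": 0.05,"turn": 0.05},
    {"slide": [0,0,0.0002],"grip": 0.05,"turn": 0.05},
    {"slide": [0,0,0],"grip": 0.05,"turn": 0},
  ],
)

```text
clock: 16.55
position: [535.9, -153.2, 104.0]
ee_rot: [0.604, 0.797, 0.0, 0.001]
ft_force: [0.4, -0.4, 4.5]
width: 54.1
```

```bash
python3 s.py
```

```text
16.55 pos [ 535.86 -153.22  104.05] F [ 0.35 -0.44  4.53] T [-0.057  0.018 -0.039] w 54.1 yaw 105.68 q6 -0.618
```

>>> apply_moves(
  increments=[
    {"slide": [0,0,0.0002],"grip": 0.05,"turn": 0.05},
    {"slide": [0,0,0.0002],"grip": 0.05,"turn": 0.05},
    {"slide": [0,0,0.0002],"grip": 0.05,"turn": 0.05},
    {"slide": [0,0,0.0002],"grip": 0.05,"turn": 0.05},
    {"slide": [0,0,0.0002],"grip": 0.05,"turn": 0.05},
    {"slide": [0,0,0],"grip": 0.05,"turn": 0},
  ],
)

```text
clock: 17.05
position: [535.8, -153.1, 103.1]
ee_rot: [0.698, 0.716, 0.0, 0.001]
ft_force: [-0.7, -0.8, 5.1]
width: 53.9
```

```bash
python3 s.py
```

```text
17.05 pos [ 535.85 -153.14  103.09] F [-0.7  -0.82  5.11] T [-0.028 -0.027 -0.105] w 53.9 yaw 91.39 q6 -0.369
```

>>> apply_moves(
  increments=[
    {"slide": [0,0,0.0002],"grip": 0.05,"turn": 0.05},
    {"slide": [0,0,0.0002],"grip": 0.05,"turn": 0.05},
    {"slide": [0,0,0.0002],"grip": 0.05,"turn": 0.05},
    {"slide": [0,0,0.0002],"grip": 0.05,"turn": 0.05},
    {"slide": [0,0,0],"grip": 0.05,"turn": 0},
  ],
)

```text
clock: 17.47
position: [535.9, -153.1, 102.3]
ee_rot: [0.766, 0.642, 0.0, 0.001]
ft_force: [0.2, 1.1, 4.7]
width: 54.3
```

```bash
python3 s.py
```

```text
17.47 pos [ 535.86 -153.14  102.31] F [0.23 1.11 4.69] T [-0.037  0.042 -0.133] w 54.3 yaw 79.93 q6 -0.169
```

>>> apply_moves(
  increments=[
    {"slide": [0,0,0.0002],"grip": 0.05,"turn": 0.05},
    {"slide": [0,0,0.0002],"grip": 0.05,"turn": 0.05},
    {"slide": [0,0,0.0002],"grip": 0.05,"turn": 0.05},
    {"slide": [0,0,0],"grip": 0.05,"turn": 0},
  ],
)

```text
clock: 17.8
position: [535.9, -153.1, 101.7]
ee_rot: [0.812, 0.583, 0.001, 0.001]
ft_force: [0.7, 0.1, 5.3]
width: 53.7
```

```bash
python3 s.py
```

```text
17.8 pos [ 535.89 -153.11  101.72] F [0.72 0.07 5.25] T [ 0.04   0.033 -0.1  ] w 53.7 yaw 71.34 q6 -0.019
```

>>> apply_moves(
  increments=[
    {"slide": [0,0,0.0002],"grip": 0.05,"turn": 0.04},
    {"slide": [0,0,0.0002],"grip": 0.05,"turn": 0.04},
    {"slide": [0,0,0],"grip": 0.05,"turn": 0},
  ],
)

```text
clock: 18.05
position: [536.0, -153.1, 101.4]
ee_rot: [0.835, 0.55, 0.001, 0.001]
ft_force: [0.1, -0.2, 4.8]
width: 54.1
```

```bash
python3 s.py
```

```text
18.05 pos [ 535.95 -153.12  101.42] F [ 0.15 -0.23  4.82] T [ 0.028 -0.046 -0.08 ] w 54.1 yaw 66.79 q6 0.061
```

>>> apply_moves(
  increments=[
    {"slide": [0,0,0.0001],"grip": 0.05,"turn": 0.03},
    {"slide": [0,0,0.0001],"grip": 0.05,"turn": 0.03},
    {"slide": [0,0,0],"grip": 0.05,"turn": 0},
  ],
)

```text
clock: 18.3
position: [535.9, -153.1, 101.2]
ee_rot: [0.851, 0.525, 0.001, 0.001]
ft_force: [0.2, -0.2, 5.4]
width: 53.8
```

```bash
python3 s.py
```

```text
18.3 pos [ 535.94 -153.12  101.2 ] F [ 0.25 -0.18  5.39] T [-0.021 -0.087 -0.066] w 53.8 yaw 63.38 q6 0.12
```

>>> apply_moves(
  increments=[
    {"slide": [0,0,0.0001],"grip": 0.05,"turn": 0.03},
    {"slide": [0,0,0.0001],"grip": 0.05,"turn": 0.02},
    {"slide": [0,0,0],"grip": 0.05,"turn": 0},
  ],
)

```text
clock: 18.55
position: [535.9, -153.1, 101.1]
ee_rot: [0.864, 0.504, 0.001, 0.001]
ft_force: [0.4, -0.3, 6.1]
width: 54.3
```

```bash
python3 s.py
```

```text
18.55 pos [ 535.95 -153.13  101.07] F [ 0.38 -0.34  6.08] T [ 0.014 -0.007 -0.055] w 54.3 yaw 60.54 q6 0.17
```

>>> apply_moves(
  increments=[
    {"slide": [0,0,0.0001],"grip": 0.05,"turn": 0.03},
    {"slide": [0,0,0.0001],"grip": 0.05,"turn": 0.03},
    {"slide": [0,0,0],"grip": 0.05,"turn": 0},
  ],
)

```text
clock: 18.8
position: [536.0, -153.2, 101.1]
ee_rot: [0.878, 0.478, 0.001, 0.001]
ft_force: [0.5, -0.6, 7.1]
width: 54.3
```

```bash
python3 s.py
```

```text
18.8 pos [ 536.01 -153.18  101.06] F [ 0.5  -0.59  7.08] T [ 0.026  0.116 -0.011] w 54.3 yaw 57.08 q6 0.23
```

>>> apply_moves(
  increments=[
    {"slide": [0,0,0],"grip": 0.05,"turn": 0.03},
    {"slide": [0,0,0],"grip": 0.05,"turn": 0.02},
    {"slide": [0,0,0],"grip": 0.05,"turn": 0},
  ],
)

```text
clock: 19.05
position: [536.0, -153.2, 101.1]
ee_rot: [0.89, 0.456, 0.001, 0.001]
ft_force: [0.9, 0.3, 7.2]
width: 53.8
```

```bash
python3 s.py home scene side wrist
```

```text
19.05 pos [ 536.01 -153.2   101.06] F [0.9  0.33 7.17] T [-0.006  0.022 -0.017] w 53.8 yaw 54.24 q6 0.28
```

View pics/home_wrist.png

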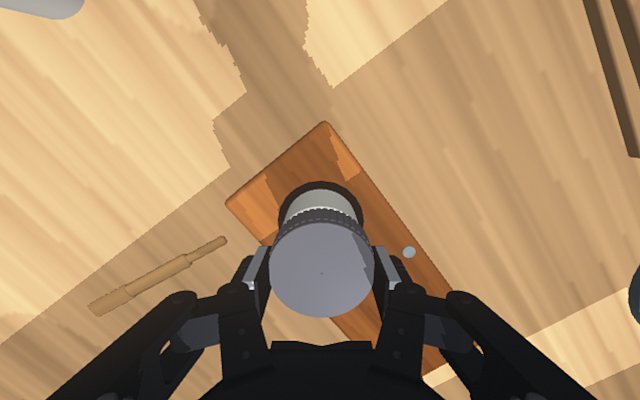

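The lid sits square in the grip (dot at 322,272). Its descent has stopped at z = 101.06, so the lid centre is about 8.0 mm below the rim. I'll turn a little more to snug it and confirm.

>>> apply_moves(
  increments=[
    {"slide": [0,0,0],"grip": 0.05,"turn": 0.03},
    {"slide": [0,0,0],"grip": 0.05,"turn": 0.03},
    {"slide": [0,0,0],"grip": 0.05,"turn": 0},
  ],
)

```text
clock: 19.45
position: [536.0, -153.2, 101.1]
ee_rot: [0.903, 0.429, 0.001, 0.001]
ft_force: [-0.7, -0.1, 7.1]
width: 54.2
```

```bash
python3 s.py
```

```text
19.45 pos [ 536.01 -153.17  101.05] F [-0.65 -0.1   7.14] T [ 0.022  0.071 -0.018] w 54.2 yaw 50.77 q6 0.34
```

>>> apply_moves(
  increments=[
    {"slide": [0,0,0],"grip": 0.05,"turn": 0.03},
    {"slide": [0,0,0],"grip": 0.05,"turn": 0.03},
    {"slide": [0,0,0],"grip": 0.05,"turn": 0},
  ],
)

```text
clock: 19.7
position: [536.0, -153.2, 101.1]
ee_rot: [0.916, 0.401, 0.001, 0.001]
ft_force: [-0.3, -0.1, 7.8]
width: 54.2
```

```bash
python3 s.py
```

```text
19.7 pos [ 536.02 -153.19  101.07] F [-0.29 -0.08  7.84] T [ 0.009  0.068 -0.053] w 54.2 yaw 47.33 q6 0.4
```

>>> apply_moves(
  increments=[
    {"slide": [0,0,0],"grip": 0.05,"turn": 0.03},
    {"slide": [0,0,0],"grip": 0.05,"turn": 0.02},
    {"slide": [0,0,0],"grip": 0.05,"turn": 0},
  ],
)

```text
clock: 19.95
position: [536.0, -153.2, 101.1]
ee_rot: [0.926, 0.379, 0.001, 0.001]
ft_force: [-0.7, 1.0, 7.6]
width: 54.0
```

```bash
python3 s.py
```

```text
19.95 pos [ 536.02 -153.18  101.08] F [-0.69  1.    7.59] T [-0.025  0.043 -0.04 ] w 54.0 yaw 44.5 q6 0.449
```

>>> apply_moves(
  increments=[
    {"slide": [0,0,0],"grip": 0.05,"turn": 0.03},
    {"slide": [0,0,0],"grip": 0.05,"turn": 0.03},
    {"slide": [0,0,0],"grip": 0.05,"turn": 0.03},
    {"slide": [0,0,0],"grip": 0.05,"turn": 0},
  ],
)

```text
clock: 20.28
position: [535.9, -153.2, 101.0]
ee_rot: [0.942, 0.337, 0.001, 0.001]
ft_force: [-1.4, -0.5, 6.9]
width: 53.7
```

```bash
python3 s.py snug side
```

```text
20.28 pos [ 535.86 -153.24  101.05] F [-1.41 -0.54  6.95] T [-0.046  0.161  0.015] w 53.7 yaw 39.33 q6 0.54
```

Turning further (84° in all) neither lowers it nor raises the twist, so the lid's top bears on the rim. I'll take off the press, open and rise straight up.

>>> apply_moves(
  increments=[
    {"slide": [0,0,-0.0005],"grip": 0.05,"turn": 0},
    {"slide": [0,0,0],"grip": 0.0854,"turn": 0},
    {"slide": [0,0,0],"grip": 0.0854,"turn": 0},
    {"slide": [0,0,0],"grip": 0.0854,"turn": 0},
    {"slide": [0,0,0],"grip": 0.0854,"turn": 0},
    {"slide": [0,0,0],"grip": 0.0854,"turn": 0},
    {"slide": [0,0,0],"grip": 0.0854,"turn": 0},
    {"slide": [0,0,-0.005],"grip": 0.0854,"turn": 0},
  ],
)

```text
clock: 21.0
position: [534.8, -152.8, 104.6]
ee_rot: [0.942, 0.336, -0.001, -0.001]
ft_force: [-0.3, 0.9, -0.2]
width: 85.2
```

>>> apply_moves(
  increments=[
    {"slide": [0,0,-0.02],"grip": 0.0854,"turn": 0},
    {"slide": [0,0,-0.03],"grip": 0.0854,"turn": 0},
    {"slide": [0,0,-0.03],"grip": 0.0854,"turn": 0},
    {"slide": [0,0,-0.02],"grip": 0.0854,"turn": 0},
    {"slide": [0,0,0],"grip": 0.0854,"turn": 0},
    {"slide": [0,0,0],"grip": 0.0854,"turn": 0},
    {"slide": [0,0,0],"grip": 0.0854,"turn": 0},
    {"slide": [0,0,0],"grip": 0.0854,"turn": 0},
  ],
)

```text
clock: 21.67
position: [534.8, -152.8, 203.9]
ee_rot: [0.942, 0.336, -0.001, -0.001]
ft_force: [0.1, -1.1, -0.5]
width: 85.3
```

```bash
python3 s.py rel scene side wrist; python3 - <<'E'
from h import *
def L(n):
    z=np.load(n+".npz"); return z["im"],z["d"],dict(intrinsics=z["K"],R=z["R"],t=z["t"])
for n in ["rel_wrist","rel_scene","rel_side"]:
    im,d,c=L(n);P=cloud(c,d)
    m=(P[...,2]>113)&(P[...,2]<123)&(np.hypot(P[...,0]-535.5,P[...,1]+152.5)<32)&(d>0)
    q=P[m]
    if len(q)<20: print(n,len(q)); continue
    A=np.c_[q[:,:2]-[535.5,-152.5],np.ones(len(q))]; k=np.linalg.lstsq(A,q[:,2],rcond=None)[0]
    print(n,len(q),np.median(q[:,2]).round(2),"plane",k.round(4),cv2.minEnclosingCircle(q[:,:2].astype(np.float32)))
E
```

```text
21.67 pos [ 534.79 -152.76  203.92] F [ 0.07 -1.06 -0.55] T [ 0.001 -0.022  0.041] w 85.3 yaw 39.24 q6 0.541
rel_wrist 3143 117.91 plane [-6.900000e-03 -5.500000e-03  1.178506e+02] ((535.6102294921875, -152.61741638183594), 28.55483627319336)
rel_scene 481 117.25 plane [-2.420000e-02 -4.000000e-03  1.171524e+02] ((536.492431640625, -153.9888153076172), 28.512845993041992)
rel_side 237 117.96 plane [-1.90000e-03 -1.90000e-02  1.17873e+02] ((535.2699584960938, -152.02001953125), 30.563222885131836)
```

View pics/rel_wrist.png

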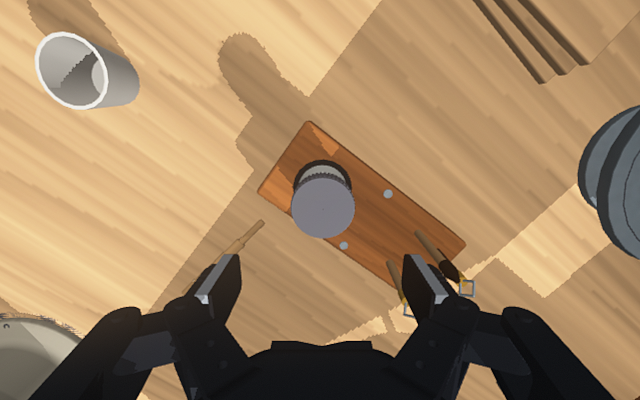

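View pics/rel_scene.png

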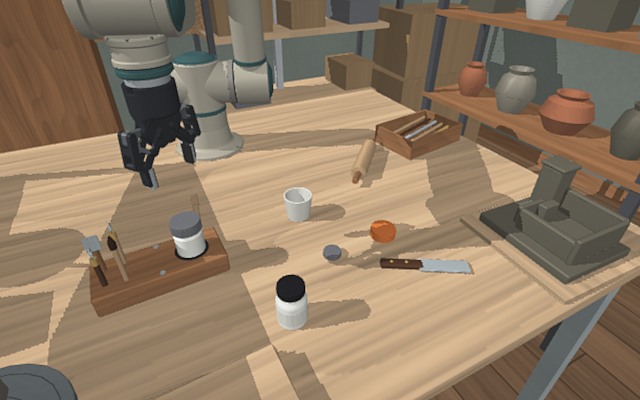

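The wrist picture shows the lid alone on the jar at (323,207). Its top is at 117.9 mm (118 expected when home), tilted about 0.009 rad and centred at (535.6,-152.6) against the mouth at (535.0,-152.1). The gripper is 85 mm clear and the other things stand where they were. Handing in.

```bash
python3 -c "
from plant import ticket
print(ticket.hand_in())"
```

```text
the job is handed in; nothing more can be done
None
```

I picked up the grey fluted lid and set it on the jar. I turned it backwards about 77° in all: it first slipped 2 mm off a rib, then dropped 5.4 mm into the thread. I then screwed it clockwise to the rim, let go and handed in at about 22 s.

**Last checks:**
- **Height:** the wrist camera put the lid's top at 117.9 mm, where 118 is expected fully home. That puts the lid centre about 8.1 mm below the rim.
- **Level and centring:** tilt was about 0.009 rad and the lid was about 0.8 mm off the jar mouth.
- **Forces:** the press read no more than about 8 N and the twist about 0.1 N m.
- **Other things:** the gripper was clear of everything, and by eye nothing else had moved in the scene picture.

**What disagreed:**
- **No tightening felt:** the twist never rose at home. The lid stopped going down after about 64° and then turned freely on the rim to 84°, so I judged "home" by height.
- **Rougher cameras:** the scene and side depth readings gave slightly different tilts (about 0.02 rad). The scene camera's reading of the top was 0.7 mm lower, and its lid centre was about 2.4 mm off the jar mouth. All of these are still within the limits.

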